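# Bring the lidded jar to the front of the condiment carousel

### The arm

A 7-joint arm with a two-finger parallel gripper is mounted at the origin on the work surface. World frame = base frame: x ahead of the robot, y to its left, z up, the work surface at z = 0. Lengths are in m, angles in degrees, forces in N, time in s.
With the tool pointing down it reaches from about 0.425 to 0.875 m from the base axis. Payload 4.7 kg.
Tool frame: the origin (TCP) lies at the very end of the fingers, on their centre line; the grasp point (between the pads) lies env.grip_point_offset behind it (env.grip_point_offset is the distance from the TCP to the grasp point, in m); z points along the fingers, y is the direction in which the jaws open and shut (so a half turn about z gives the same grasp; the last joint's range is limited). The gripper opens to 87 mm and grips with 3 to 60 N. Pads are 19 mm wide; open, the fingers measure 117 mm over their backs; the gripper's body (75 mm by 190 mm) begins 51 mm behind the grasp point.
Start: joints at [-72.817, 18.392, -4.016, 83.108, 1.295, 78.541, -3.26], TCP at [0.183, 0.624, 0.223] pointing down, gripper open.
Joint ranges: [-163.93, 163.93], [-17.29, 119.83], [-79.2, 71.16], [3.27, 140.29], [-89.18, 269.18], [5.43, 117.66], [-154.24, 154.24]. Speed limits (degrees/s): [147.25, 147.25, 180, 180, 180, 180, 180].

### API

Orientations are given as [roll, pitch, yaw] about the fixed x, y, z axes, in that order (R = Rz(yaw) Ry(pitch) Rx(roll)).
In Python, from cell import env gives the robot as it stands.
- The arm moves only by the tool send_rows, never from a script. Its argument "plan" is a list of rows, each a list of 7 numbers: the finger opening in mm, from 0 to 87, then the shift along the tool's x, y, z in mm, then the turn, a rotation vector about the tool's x, y, z in rad. A call has 1 to 12 rows; each row shifts and turns the commanded pose from where the row before left it, along the tool's axes as they then stand; what a row does not reach is not made up. A row lasts 1/10 s, in which the tool goes at most 50 mm and 8.59 degrees, less where a joint would pass 70% of its speed; a pose out of reach is approached as far as the arm can. A call is refused whole if a number of a shift passes 50 or a number of a turn 0.15, either way. A call with a gripper value outside its range is refused whole. The fingers move at their own pace and stop on an object; "grip_force" is the grip in N (left out, the last holds). Time passes only in rows, so rows that do not move let the fingers close. It gives the time, the measured TCP pose, the force and the opening at its end, in the units of the state.
- env.get_obs(): the state, without advancing time (a new reading comes with each control period).
- env.read_camera(name): name is "side" or "top"; returns the picture (384x512x3 uint8, red, green, blue); there is no depth.
- env.get_calibration(name): a dict with "fx", "fy", "cx", "cy" (pixels), "extrinsics" (4x4, takes a point from camera to world coordinates). Camera axes: x right, y down, z forward; pixel columns grow to the right and rows downward; lengths in m; the calibration is good to about 2 mm. A picture is of the moment at which its call begins. get_calibration takes no time and is no camera call.
- env.sign_off(): hands the job in, once; it reports no verdict.
Trained networks look in the newest picture that a camera, given by its name, has taken for a name from the list of things; names that differ only in an ending like _2 or _b are one class to them, and where a whole thing is asked for, a point or a joint stands for the part that bears it (a point fixed in the world has none). Each returns a list of dicts, best first, with "confidence" (0 to 1); they miss things now and then, are a little off and sometimes report something else, mostly with a low value. They report only what shows in the picture. A call takes as long as a camera call.
- env.regions_of(camera, query): "region" (384x512 bool, what is visible of it) and "rect" ([left, top, right, bottom] in pixels, round what is visible of it).
The state is a dict: "time_s": time; "qpos": joint angles; "joint_velocities": joint speeds; "effort": joint torques, N m; "tool_pos": TCP position; "tool_rot": TCP orientation; "force": force on the tool from outside, world axes, zero at the start; "wrist_torque": the same for the moment, N m; "grip_width": finger opening in m.
Only numpy, scipy, OpenCV 4.12 (cv2) and the standard library are available. Lean on these libraries where they do the work, as an engineer would, in place of code of your own. Each camera call takes 0.05 s, during which the arm holds its last target. There are 200 camera calls.

### The job

Push the condiment carousel round by the wooden posts on its rim, without gripping anything, until the lidded jar stands at the front, centred in line with the steel pointer that sticks out from under the tray, then take the hand away. Turn it gently, so that everything on it stays standing in its place, and do not touch or lift the pots on the tray. Leave the mortar, pestle and ladle alone.

Things in the scene. Friction and masses are not known exactly. Their poses are not given: they have to be found in the camera images.
- stand: Fixed dark steel foot under the round carousel. Origin on the turning axis at shelf level, z up. Its flat pointer tongue (22 mm wide, 8 mm high) lies on the shelf along the stand's own -x direction, its rounded end 181 mm from the axis, 49 mm beyond the tray's edge. It marks the front and faces roughly towards the robot.
- carousel: Turning steel tray: disc 264 mm across, 10 mm thick, top 38 mm above the shelf, 5 mm bead on its edge. Origin on its axis at its underside, z up. Turns either way about the vertical, many turns, with light drag (under 2 N at a post), and stays where left. Four wooden posts on its edge; four pots, one in each quarter between posts, centres 64 mm from the axis.
- post0 (a point): Wooden pushing post 0: round, 12 mm thick, 122 mm from the axis, standing from the tray's top (38 mm above the shelf) to a ball end 106 mm above the shelf. This point is on the post's centre line, 78 mm above the shelf. The posts are a quarter turn apart.
- post1 (a point): Wooden pushing post 1: round, 12 mm thick, 122 mm from the axis, standing from the tray's top (38 mm above the shelf) to a ball end 106 mm above the shelf. This point is on the post's centre line, 78 mm above the shelf. The posts are a quarter turn apart.
- post2 (a point): Wooden pushing post 2: round, 12 mm thick, 122 mm from the axis, standing from the tray's top (38 mm above the shelf) to a ball end 106 mm above the shelf. This point is on the post's centre line, 78 mm above the shelf. The posts are a quarter turn apart.
- post3 (a point): Wooden pushing post 3: round, 12 mm thick, 122 mm from the axis, standing from the tray's top (38 mm above the shelf) to a ball end 106 mm above the shelf. This point is on the post's centre line, 78 mm above the shelf. The posts are a quarter turn apart.
- jar_mid (a point): The lidded jar: round blue ceramic, 54 mm across, 68 mm high with a lid topped by a ball knob (the only pot with a lid and knob). This point is on its centre line, 30 mm above its foot. Loose on the tray, not to be touched.
- ramekin_a_mid (a point): An open blue ceramic ramekin, 60 mm across, 34 mm high. This point is at its centre, 17 mm above its foot. Loose on the tray, not to be touched.
- ramekin_b_mid (a point): An open blue ceramic ramekin, 60 mm across, 34 mm high. This point is at its centre, 17 mm above its foot. Loose on the tray, not to be touched.
- shaker_mid (a point): Plain aluminium shaker, a cylinder 47 mm across and 58 mm high. This point is at its centre, 29 mm above its foot. Loose on the tray, not to be touched.
- mortar: Stone mortar, 140 mm across the mouth, 100 mm high, standing on the left of the carousel. Origin at its foot's centre. To be left alone.
- pestle: Dark hardwood pestle, 170 mm long, up to 40 mm thick, lying on the right of the carousel. Origin under its middle. To be left alone.
- ladle: Aluminium ladle, about 280 mm long, lying on the right beside the pestle, bowl (76 mm wide, 28 mm high) away from the robot. Origin under the handle, 100 mm from the bowl's centre. To be left alone.

How it is judged:
By the outcome, as a careful person would: the job done as asked, in the order asked, and still so for the second after the job is handed in, with the robot touching nothing.
It also fails if it takes over 54 s, if anything falls off the work surface, if the arm or the gripper's body presses on something with over 40 N, if the wrist force passes 120 N, or if a joint passes its speed limit or range.

## Working session

There is one attempt and no reset: what is moved stays moved. The work goes in short steps, Python scripts to look and compute and a tool call to move; the robot and the scene stay as the last step left them, time stands still between calls to the robot, and variables do not carry over. Pictures are saved under pics/ and viewed, about 8 in all and at most 12, crops included, and the job is handed in when it is done.

Besides the shell and the picture viewer there is one more tool, called after "Call:" in YAML: its name, and indented under it one key for each argument. send_rows: Moves the arm, as the interface text tells. Its arguments: {"type":"object","properties":{"plan":{"type":"array"},"grip_force":{"type":"number"}},"required":["plan"]}

```bash
mkdir -p pics
python3 - <<'E'
from cell import env
import cv2,numpy as np
for c in("top","side"):
    im=env.read_camera(c);cv2.imwrite(f"pics/{c}0.png",im[:,:,::-1])
    k=env.get_calibration(c);print(c,k["fx"],k["cx"],k["cy"],np.round(k["extrinsics"],3).tolist())
o=env.get_obs();print({a:np.round(b,3).tolist() for a,b in o.items()},env.grip_point_offset)
for q in("stand","carousel","post0","jar_mid","shaker_mid","ramekin_a_mid","mortar","pestle","ladle"):
    for r in env.regions_of("top",q)[:5]:
        ys,xs=np.nonzero(r["region"]);print(q,round(r["confidence"],2),r["rect"],xs.mean().round(1),ys.mean().round(1))
E
```

```text
top 463.3894559241372 249.92886424508285 187.74554260633468 [[-0.008, -0.986, 0.166, 0.406], [-1.0, 0.008, 0.002, -0.002], [-0.003, -0.166, -0.986, 1.214], [0.0, 0.0, 0.0, 1.0]]
side 425.02426902751404 250.3038283371706 185.51470106002952 [[-0.963, -0.183, 0.198, 0.349], [-0.27, 0.638, -0.721, 0.828], [0.005, -0.748, -0.663, 0.828], [0.0, 0.0, 0.0, 1.0]]
{'time_s': 0.1, 'qpos': [-72.816, 18.435, -4.016, 83.168, 1.295, 78.541, -3.262], 'joint_velocities': [0.005, -0.052, 0.128, -0.129, 0.087, 0.14, -0.03], 'effort': [-0.0, -49.257, -0.406, -31.34, -0.064, 0.039, 0.0], 'tool_pos': [0.183, 0.623, 0.222], 'tool_rot': [-179.901, 0.005, 163.624], 'force': [0.008, 0.659, -0.259], 'wrist_torque': [-0.063, 0.035, 0.049], 'grip_width': 0.087} 0.0187
stand 0.53 [229.7, 242.7, 241.3, 261.0] 233.3 252.0
stand 0.47 [404.2, 157.6, 431.8, 267.0] 417.9 189.7
carousel 0.85 [202.7, 141.5, 305.1, 245.5] 253.4 195.2
post0 0.8 [202.3, 143.2, 306.9, 248.1] 253.5 195.4
jar_mid 0.89 [257.3, 202.2, 279.4, 226.8] 267.3 215.2
shaker_mid 0.53 [234.6, 159.2, 252.4, 179.9] 241.5 168.9
ramekin_a_mid 0.57 [266.9, 165.7, 288.9, 193.7] 277.1 180.4
ramekin_a_mid 0.36 [232.1, 157.8, 251.6, 177.9] 241.1 168.8
mortar 0.74 [62.6, 190.5, 122.2, 243.6] 90.5 219.4
mortar 0.37 [232.4, 159.3, 251.9, 182.2] 241.4 169.0
pestle 0.71 [365.1, 168.7, 384.6, 233.2] 371.8 205.2
ladle 0.61 [405.7, 155.1, 434.5, 266.9] 417.9 188.8
```

View pics/top0.png

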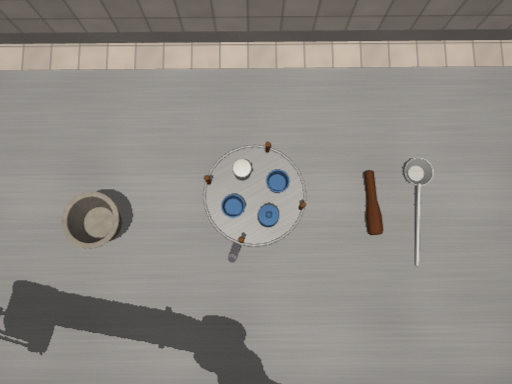

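View pics/side0.png

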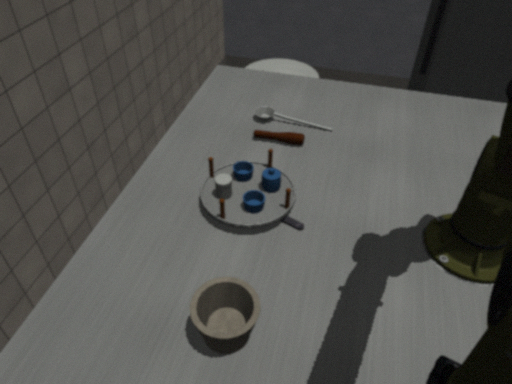

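The top view shows the tray centred near (254,195), with the pointer tip at (233,258) and the jar at (268,215). The posts are at (268,147), (208,180), (242,240) and (302,205). The side view agrees with this.

```bash
cat > h.py <<'E'
from cell import env
import cv2,numpy as np
def ray(c,u,v,z):
    k=env.get_calibration(c);E=np.array(k["extrinsics"])
    d=E[:3,:3]@np.array([(u-k["cx"])/k["fx"],(v-k["cy"])/k["fy"],1]);o=E[:3,3]
    return (o+d*(z-o[2])/d[2])[:2]
def proj(c,p):
    k=env.get_calibration(c);E=np.array(k["extrinsics"]);q=E[:3,:3].T@(np.asarray(p)-E[:3,3])
    return np.array([k["fx"]*q[0]/q[2]+k["cx"],k["fy"]*q[1]/q[2]+k["cy"]])
def ang(p,c): d=np.asarray(p)-c; return np.degrees(np.arctan2(d[1],d[0]))
E
python3 - <<'E'
from h import *
im=env.read_camera("top")
r=env.regions_of("top","carousel")[0]
cs,_=cv2.findContours(r["region"].astype(np.uint8),cv2.RETR_EXTERNAL,cv2.CHAIN_APPROX_NONE)
P=np.array([ray("top",u,v,.043) for u,v in max(cs,key=len)[:,0]]).astype(np.float32)
(c,rad)=cv2.fitEllipse(P)[0:2];print("tray",c,rad);c=np.array(c)
for u,v in((268,147),(208,180),(242,240),(302,205)):pass
hsv=cv2.cvtColor(im,cv2.COLOR_RGB2HSV)
m=((hsv[:,:,0]<15)&(hsv[:,:,1]>120)).astype(np.uint8)
n,l,s,ce=cv2.connectedComponentsWithStats(m)
for i in range(1,n):
    if 8<s[i,4]<200: p=ray("top",*ce[i],.078);print("post",ce[i].round(1),s[i,4],p.round(3),np.hypot(*(p-c)).round(3),ang(p,c).round(1))
m=((abs(hsv[:,:,0].astype(int)-107)<12)&(hsv[:,:,1]>120)).astype(np.uint8)
n,l,s,ce=cv2.connectedComponentsWithStats(m)
for i in range(1,n):
    if s[i,4]>100:
        for z in(.06,.07,.085):
            p=ray("top",*ce[i],z);print("blue",ce[i].round(1),s[i,4],z,p.round(3),np.hypot(*(p-c)).round(3),ang(p,c).round(1))
r=env.regions_of("top","jar_mid")[0];x=r["rect"];print("knob?",x)
crop=im[130:270,190:320,::-1];cv2.imwrite("pics/c1.png",cv2.resize(crop,None,fx=5,fy=5,interpolation=cv2.INTER_CUBIC)[:, :650])
E
```

```text
tray (0.5861780643463135, -0.00898133683949709) (0.2615320086479187, 0.26342156529426575)
post [267.3 146.4] 31 [ 0.702 -0.044] 0.121 -16.8
post [207.3 179. ] 28 [0.62  0.107] 0.121 73.8
post [302.9 203.9] 16 [ 0.555 -0.13 ] 0.125 -104.3
post [240.8 239.5] 22 [0.469 0.024] 0.122 164.4
blue [277.2 180.9] 317 0.06 [ 0.617 -0.069] 0.067 -62.7
blue [277.2 180.9] 317 0.07 [ 0.615 -0.068] 0.066 -63.8
blue [277.2 180.9] 317 0.085 [ 0.612 -0.067] 0.064 -65.7
blue [232.9 205.8] 315 0.06 [0.554 0.044] 0.062 121.1
blue [232.9 205.8] 315 0.07 [0.553 0.043] 0.062 122.3
blue [232.9 205.8] 315 0.085 [0.551 0.043] 0.062 124.1
blue [268.1 216. ] 278 0.06 [ 0.528 -0.044] 0.068 -148.7
blue [268.1 216. ] 278 0.07 [ 0.527 -0.044] 0.069 -149.4
blue [268.1 216. ] 278 0.085 [ 0.525 -0.043] 0.07 -150.4
knob? [257.4, 202.0, 279.4, 225.8]
```

View pics/c1.png

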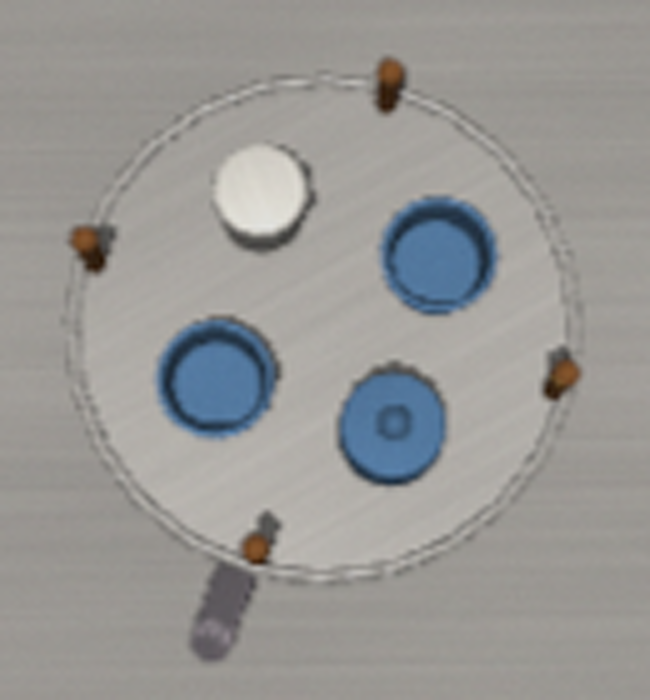

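```bash
cat >> h.py <<'E'
C=np.array([.5862,-.0090])
E
python3 - <<'E'
from h import *
p=ray("top",190+395/5,130+423/5,.098);print("knob",p,np.hypot(*(p-C)),ang(p,C))
im=env.read_camera("top");hsv=cv2.cvtColor(im,cv2.COLOR_RGB2HSV)
print(im[250,236],im[256,233],im[250,225])
m=np.zeros(im.shape[:2],np.uint8);s=im[243:265,222:246].astype(int)
m[243:265,222:246]=((s[:,:,2]-s[:,:,1])>4)|(s.sum(2)<330)
ys,xs=np.nonzero(m);P=np.array([ray("top",u,v,.007) for u,v in zip(xs,ys)]);d=P-C;r=np.hypot(*d.T)
print(len(P),r.min(),r.max())
for a,b in((.135,.15),(.15,.165),(.165,.185)):
    k=(r>a)&(r<b);q=P[k].mean(0);print(k.sum(),q,ang(q,C))
print("vline",cv2.fitLine(P.astype(np.float32),cv2.DIST_L2,0,.01,.01).ravel())
E
```

```text
knob [ 0.52734904 -0.04509869] 0.06904021684572213 -148.47539094551632
[93 88 94] [126 121 128] [152 149 145]
146 0.13076577334938438 0.1792211610072951
49 [0.45237535 0.03923876] 160.17767138702322
47 [0.43807536 0.04405099] 160.29496226624948
37 [0.4244839 0.0491422] 160.22483833498407
vline [ 0.9424091  -0.33446243  0.44148275  0.04299635]
```

The jar is at about 210° about the axis and the pointer at about 160°, so the tray has to turn about 50° clockwise. I'll push the front post, at 164°, from its −y side. First I move over with the fingers closed.

Call:
send_rows:
  plan:
    - [0,-12,-11,0,0,0,0]
    - [0,-24,-22,0,0,0,0]
    - [0,-24,-22,0,0,0,0]
    - [0,-24,-22,0,0,0,0]
    - [0,-24,-22,0,0,0,0]
    - [0,-24,-22,0,0,0,0]
    - [0,-24,-22,0,0,0,0]
    - [0,-24,-22,0,0,0,0]
    - [0,-22,-26,0,0,0,0]
    - [0,-21,-30,0,0,0,0]
    - [0,-21,-30,0,0,0,0]
    - [0,-21,-30,0,0,0,0]

```text
time_s: 1.95
tool_pos: [0.3587, 0.2766, 0.2226]
tool_rot: [180.0, 0.0, 163.6]
force: [-0.2, -0.7, 0.6]
grip_width: 0.0032
```

Call:
send_rows:
  plan:
    - [0,-21,-30,0,0,0,0]
    - [0,-21,-30,0,0,0,0]
    - [0,-21,-30,0,0,0,0]
    - [0,-21,-30,0,0,0,0]
    - [0,-21,-30,0,0,0,0]
    - [0,-21,-30,0,0,0,0]
    - [0,-21,-25,0,0,0,0]
    - [0,-13,-15,0,0,0,0]
    - [0,0,0,0,0,0,0]
    - [0,0,0,0,0,0,0]

```text
time_s: 2.95
tool_pos: [0.4491, 0.0228, 0.2224]
tool_rot: [179.9, -0.0, 163.5]
force: [-0.8, 0.6, -0.2]
grip_width: 0.0007
```

Call:
send_rows:
  plan:
    - [0,-9,-15,0,0,0,0]
    - [0,-8,-15,0,0,0,0]
    - [0,0,0,20,0,0,0]
    - [0,0,0,30,0,0,0]
    - [0,0,0,30,0,0,0]
    - [0,0,0,30,0,0,0]
    - [0,0,0,25,0,0,0]
    - [0,0,0,15,0,0,0]
    - [0,0,0,7,0,0,0]
    - [0,0,0,0,0,0,0]
    - [0,0,0,0,0,0,0]

```text
time_s: 4.05
tool_pos: [0.4581, -0.0099, 0.0663]
tool_rot: [180.0, 0.0, 163.7]
force: [0.4, -0.2, -0.8]
grip_width: 0.0007
```

Run:
```python
from h import *
a=env.read_camera("top")[120:280,180:340,::-1];b=env.read_camera("side")[110:270,170:330,::-1]
cv2.imwrite("pics/c2.png",cv2.resize(np.hstack([a,b]),None,fx=2.5,fy=2.5,interpolation=cv2.INTER_CUBIC))
print(env.get_obs()["tool_pos"],env.get_obs()["force"],env.get_obs()["qpos"])
```

```text
[ 0.45849225 -0.01003722  0.06656758] [0.3005757  0.49791552 0.0010215 ] [-36.31207727   2.97005846  35.37506363 120.8985422   -2.11209862
  56.58469719  73.83490547]
```

View pics/c2.png

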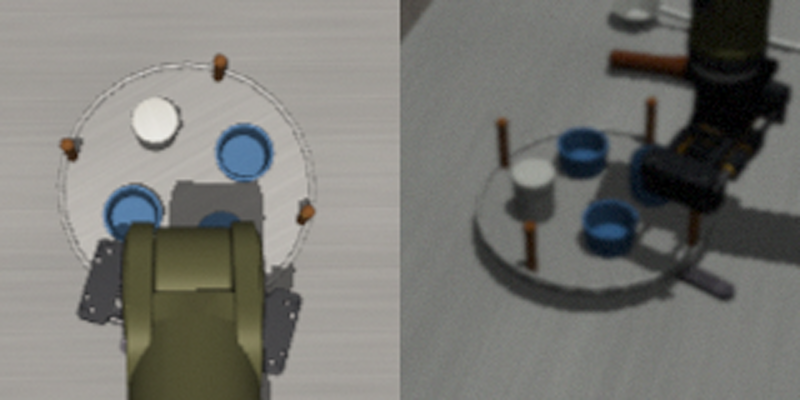

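The hand is down in front, with the post clear on its +y side. Every pot stands and nothing is in contact. Now I push along the arc, turning the hand with the tray.

Call:
send_rows:
  plan:
    - [0,0,4,0,0,0,0]
    - [0,0,4,0,0,0,0]
    - [0,0,3,0,0,0,0]
    - [0,0.2,1.2,0,0,0,0.01]
    - [0,0.4,2.5,0,0,0,0.02]
    - [0,0.6,3.7,0,0,0,0.03]
    - [0,0.6,3.7,0,0,0,0.03]
    - [0,0.6,3.7,0,0,0,0.03]
    - [0,0.6,3.7,0,0,0,0.03]
    - [0,0.6,3.7,0,0,0,0.03]
    - [0,0.4,2.5,0,0,0,0.02]
    - [0,0.2,1.2,0,0,0,0.01]

```text
time_s: 5.35
tool_pos: [0.466, 0.0258, 0.0653]
tool_rot: [-180.0, -0.0, 151.5]
force: [-1.5, -1.5, 0.6]
grip_width: 0.0005
```

```bash
cat >> h.py <<'E'
def posts():
    im=env.read_camera("top");hsv=cv2.cvtColor(im,cv2.COLOR_RGB2HSV)
    m=((hsv[:,:,0]<15)&(hsv[:,:,1]>120)).astype(np.uint8)
    n,l,s,ce=cv2.connectedComponentsWithStats(m)
    for i in range(1,n):
        p=ray("top",*ce[i],.078);r=np.hypot(*(p-C))
        if s[i,4]>8 and .105<r<.135: print("post",ce[i].round(1),s[i,4],p.round(3),r.round(3),ang(p,C).round(1))
    o=env.get_obs();t=o["tool_pos"];print("tool",t,o["tool_rot"][2],o["force"],"r",np.hypot(*(t[:2]-C)),"ang",ang(t[:2],C),o["qpos"].round(0),o["time_s"])
    return im
E
python3 -c "
from h import *
posts()"
```

```text
post [274.2 148.6] 28 [ 0.697 -0.062] 0.122 -25.5
post [209.9 172.3] 30 [0.637 0.1  ] 0.12 65.1
post [299.6 212. ] 26 [ 0.535 -0.121] 0.123 -114.4
tool [0.46610652 0.02593271 0.0653496 ] 151.54913841426233 [-1.1494054  -0.34603375  0.24716292] r 0.1250709305958546 ang 163.78138012570105 [-39.   4.  34. 120.  -3.  57.  58.] 5.4
```

Call:
send_rows:
  plan:
    - [0,0.2,1.2,0,0,0,0.01]
    - [0,0.4,2.5,0,0,0,0.02]
    - [0,0.5,3.7,0,0,0,0.03]
    - [0,0.5,3.7,0,0,0,0.03]
    - [0,0.5,3.7,0,0,0,0.03]
    - [0,0.5,3.7,0,0,0,0.03]
    - [0,0.5,3.7,0,0,0,0.03]
    - [0,0.5,3.7,0,0,0,0.03]
    - [0,0.5,3.7,0,0,0,0.03]
    - [0,0.5,3.7,0,0,0,0.03]
    - [0,0.4,2.5,0,0,0,0.02]
    - [0,0.2,1.2,0,0,0,0.01]

```text
time_s: 6.6
tool_pos: [0.4841, 0.0589, 0.0655]
tool_rot: [180.0, -0.0, 134.4]
force: [-1.7, -1.0, 1.0]
grip_width: 0.0004
```

```bash
python3 -c "
from h import *
posts()"
```

```text
post [286.7 156.6] 32 [ 0.676 -0.093] 0.122 -43.1
post [218.2 160.2] 30 [0.668 0.08 ] 0.12 47.4
post [291.5 224.5] 25 [ 0.505 -0.101] 0.123 -131.7
tool [0.48417905 0.05889835 0.06554721] 134.36756149723325 [-0.84511981  0.53093463  0.36247373] r 0.12254982630334732 ang 146.3549068514422 [-42.   7.  34. 117.  -5.  57.  39.] 6.65
```

Call:
send_rows:
  plan:
    - [0,0.3,1.2,0,0,0,0.01]
    - [0,0.5,2.5,0,0,0,0.02]
    - [0,0.7,3.7,0,0,0,0.03]
    - [0,0.7,3.7,0,0,0,0.03]
    - [0,0.7,3.7,0,0,0,0.03]
    - [0,0.7,3.7,0,0,0,0.03]
    - [0,0.7,3.7,0,0,0,0.03]
    - [0,0.7,3.7,0,0,0,0.03]
    - [0,0.7,3.7,0,0,0,0.03]
    - [0,0.7,3.7,0,0,0,0.03]
    - [0,0.5,2.5,0,0,0,0.02]
    - [0,0.3,1.2,0,0,0,0.01]

```text
time_s: 7.85
tool_pos: [0.5096, 0.0865, 0.0656]
tool_rot: [180.0, 0.0, 117.2]
force: [-2.1, 0.3, 0.9]
grip_width: 0.0006
```

```bash
python3 -c "
from h import *
im=posts()
b=env.read_camera('side')[110:270,170:330,::-1]
cv2.imwrite('pics/c3.png',cv2.resize(np.hstack([im[120:280,180:340,::-1],b]),None,fx=2.5,fy=2.5,interpolation=cv2.INTER_CUBIC))"
```

```text
post [229.9 151. ] 28 [0.691 0.05 ] 0.121 29.5
post [296.4 167.4] 30 [ 0.648 -0.116] 0.124 -60.2
post [279.8 234.3] 24 [ 0.481 -0.072] 0.122 -149.3
tool [0.50966422 0.08657828 0.06558463] 117.16923964773544 [-0.78038836 -0.00156751  0.40893208] r 0.12244562951267637 ang 128.6865384797133 [-44.  11.  34. 113.  -8.  58.  21.] 7.9
```

View pics/c3.png

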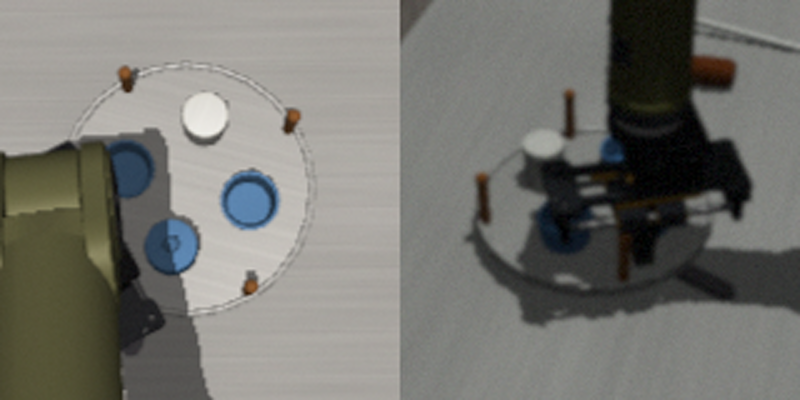

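The tray has turned about 44° and all the pots are standing. I'll push about 4° more, back off and measure with a clear view.

Call:
send_rows:
  plan:
    - [0,0.3,1.2,0,0,0,0.01]
    - [0,0.5,2.5,0,0,0,0.02]
    - [0,0.5,2.5,0,0,0,0.02]
    - [0,0.3,1.2,0,0,0,0.01]
    - [0,0.2,0.6,0,0,0,0.005]
    - [0,0,0,0,0,0,0]
    - [0,0,-4,0,0,0,0]
    - [0,0,-8,0,0,0,0]
    - [0,25,0,0,0,0,0]
    - [0,40,0,0,0,0,0]
    - [0,50,0,0,0,0,0]
    - [0,50,0,0,0,0,0]

```text
time_s: 9.15
tool_pos: [0.438, 0.2388, 0.0659]
tool_rot: [179.9, -0.0, 113.4]
force: [0.5, 0.5, -0.5]
grip_width: 0.0005
```

```bash
python3 -c "
from h import *
im=posts()
cv2.imwrite('pics/c4.png',cv2.resize(im[130:270,190:320,::-1],None,fx=5,fy=4.2857*5/4.2857,interpolation=cv2.INTER_CUBIC)[:600])" || true
```

```text
post [232.6 149.6] 27 [0.695 0.043] 0.121 25.7
post [298.  170.7] 32 [ 0.639 -0.12 ] 0.123 -64.4
post [210.2 214.2] 22 [0.532 0.099] 0.121 116.8
post [276.8 236. ] 19 [ 0.477 -0.064] 0.122 -153.2
tool [0.43329749 0.2486572  0.06580079] 114.03622397119503 [-3.05169486  6.42047296  0.07925495] r 0.2996104330165522 ang 120.68632918127028 [-58.   8.  27. 115.  -5.  57.  -4.] 9.2
```

View pics/c4.png

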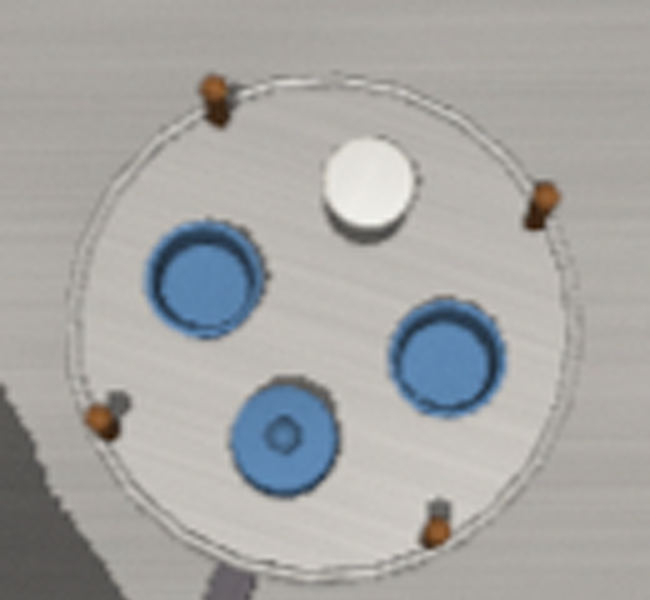

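Run:
```python
from h import *
from scipy.optimize import least_squares
im=env.read_camera("top");hsv=cv2.cvtColor(im,cv2.COLOR_RGB2HSV)
m=((abs(hsv[:,:,0].astype(int)-107)<12)&(hsv[:,:,1]>120)).astype(np.uint8)
n,l,s,ce=cv2.connectedComponentsWithStats(m)
P=np.array([ray("top",*p,.078) for p in((232.6,149.6),(298,170.7),(276.8,236),(210.2,214.2))])
f=lambda x:(np.array([x[:2]+.122*np.array([np.cos(x[2]-i*np.pi/2),np.sin(x[2]-i*np.pi/2)]) for i in range(4)])-P).ravel()
s1=least_squares(f,[*C,.45]);print("posts fit",s1.x[:2],np.degrees(s1.x[2]),abs(s1.fun).max()); C2=s1.x[:2]
for z in(.09,.1,.106):
    p=ray("top",190+284/5,130+435/5,z);print("knob",z,p,ang(p,C),ang(p,C2))
for i in range(1,n):
    if s[i,4]>100:
        for z in(.065,.08): p=ray("top",*ce[i],z);print("blue",ce[i].round(1),z,p.round(4),ang(p,C).round(1),ang(p,C2).round(1),np.hypot(*(p-C2)).round(4))
print("pointer tip ang",ang([.4245,.0491],C),ang([.4245,.0491],C2), "front seg",ang([.438,.0440],C2))
b=env.read_camera("side")
for q in("jar_mid",):
    for c in("side","top"):
        env.read_camera(c)
        for r in env.regions_of(c,q)[:1]:
            ys,xs=np.nonzero(r["region"]);print(c,r["rect"],xs.mean(),ys.mean(),r["confidence"])
# expected tray front line seen in side: pixels of pointer axis
th=np.radians(160.3);d=np.array([np.cos(th),np.sin(th)])
for c in("side","top"):
    for r_,z in((.181,.008),(.14,.008),(.064,.038),(.064,.106),(0,.043)): print(c,r_,z,proj(c,[*(C+r_*d),z]).round(1))
cv2.imwrite("pics/s5.png",cv2.resize(b[140:250,180:320,::-1],None,fx=5,fy=5,interpolation=cv2.INTER_CUBIC))
```

```text
posts fit [ 0.58563533 -0.01043575] 26.232600177662047 0.0006969218552791978
knob 0.09 [0.52278085 0.00868884] 164.41517756876584 163.07669074685458
knob 0.1 [0.52173761 0.0085981 ] 164.73044927198566 163.4122634864651
knob 0.106 [0.52111167 0.00854365] 164.91520222199588 163.60894366225506
blue [230.1 186. ] 0.065 [0.604  0.0504] 73.3 73.2 0.0636
blue [230.1 186. ] 0.08 [0.6014 0.0498] 75.5 75.3 0.0622
blue [279.1 202. ] 0.065 [ 0.5625 -0.0722] -110.6 -110.5 0.0659
blue [279.1 202. ] 0.08 [ 0.5605 -0.0712] -112.5 -112.5 0.0658
blue [246.5 218.2] 0.065 [0.5224 0.0096] 163.8 162.4 0.0664
blue [246.5 218.2] 0.08 [0.5209 0.0094] 164.2 162.9 0.0678
pointer tip ang 160.23626364690358 159.7219036645885 front seg 159.76018029516652
side [257.1, 180.6, 271.4, 205.8] 263.5877192982456 191.84649122807016 0.6
top [233.3, 203.2, 255.7, 228.3] 245.96994535519124 217.90983606557376 0.71
side 0.181 0.008 [303.9 225.9]
side 0.14 0.008 [290.6 219.3]
side 0.064 0.038 [267.2 199.7]
side 0.064 0.106 [268.1 180.7]
side 0 0.043 [248.  189.1]
top 0.181 0.008 [230.5 261.9]
top 0.14 0.008 [235.9 246.8]
top 0.064 0.038 [245.5 217.9]
top 0.064 0.106 [245.1 215. ]
top 0 0.043 [253.7 194.1]
```

View pics/s5.png

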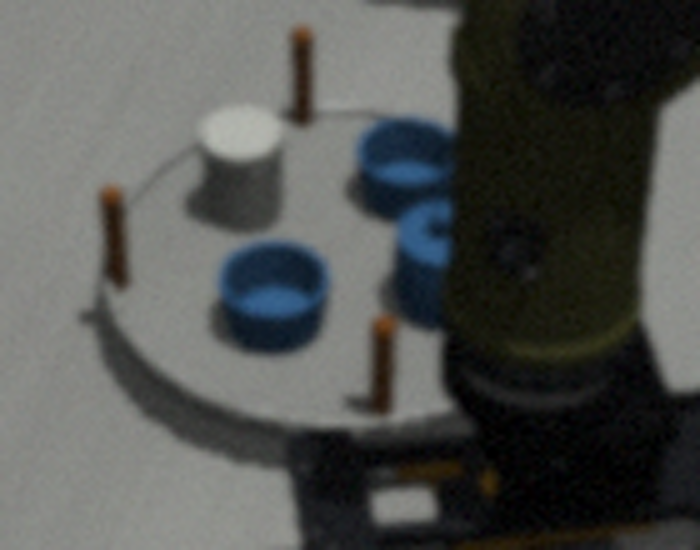

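The post fit and the direct jar sighting put the jar about 2–3° short of the pointer. I go back to the post and push about 2.5° more.

Call:
send_rows:
  plan:
    - [0,-25,0,0,0,0,0]
    - [0,-40,0,0,0,0,0]
    - [0,-40,0,0,0,0,0]
    - [0,-30,0,0,0,0,0]
    - [0,-20,0,0,0,0,0]
    - [0,-10,0,0,0,0,0]
    - [0,0,0,0,0,0,0]
    - [0,0,0,0,0,0,0]

```text
time_s: 10.3
tool_pos: [0.5044, 0.087, 0.0654]
tool_rot: [-180.0, -0.0, 113.5]
force: [0.2, 0.1, -0.5]
grip_width: 0.0005
```

Run:
```python
from h import *
C=np.array([.5858,-.0100]);o=env.get_obs();t=o["tool_pos"][:2];y=np.radians(o["tool_rot"][2])
print(t,o["tool_rot"][2],o["force"])
for a in(116.2,):
    P=C+.122*np.array([np.cos(np.radians(a)),np.sin(np.radians(a))]);d=P-t
    print("post in tool xy",d@[np.cos(y),np.sin(y)],d@[np.sin(y),-np.cos(y)])
```

```text
[0.50441317 0.08702273] 113.47568408043081 [ 0.19164837  0.11366379 -0.45289699]
post in tool xy 0.0004487882807991377 0.0302017127018054
```

Call:
send_rows:
  plan:
    - [0,0,5,0,0,0,0]
    - [0,0,4,0,0,0,0]
    - [0,0,2,0,0,0,0]
    - [0,0.1,1,0,0,0,0.004]
    - [0,0.2,1.2,0,0,0,0.01]
    - [0,0.2,1.2,0,0,0,0.01]
    - [0,0.2,1.2,0,0,0,0.01]
    - [0,0.2,1.2,0,0,0,0.01]
    - [0,0.1,0.6,0,0,0,0.004]
    - [0,0,0,0,0,0,0]
    - [0,0,0,0,0,0,0]

```text
time_s: 11.4
tool_pos: [0.5205, 0.0942, 0.0656]
tool_rot: [180.0, 0.0, 110.7]
force: [-1.0, 0.0, 0.7]
grip_width: 0.0004
```

Call:
send_rows:
  plan:
    - [0,0,-4,0,0,0,0]
    - [0,0,-8,0,0,0,0]
    - [0,25,0,0,0,0,0]
    - [0,40,0,0,0,0,0]
    - [0,50,0,0,0,0,0]
    - [0,40,0,-30,0,0,0]
    - [0,20,0,-50,0,0,0]
    - [0,0,-20,-50,0,0,0]
    - [0,0,0,-30,0,0,0]
    - [0,0,0,0,0,0,0]
    - [0,0,0,0,0,0,0]
    - [0,0,0,0,0,0,0]

```text
time_s: 12.6
tool_pos: [0.4296, 0.245, 0.2171]
tool_rot: [-179.9, 0.0, 110.7]
force: [-0.4, 0.1, 0.1]
grip_width: 0.0007
```

Run:
```python
from h import *
im=posts();hsv=cv2.cvtColor(im,cv2.COLOR_RGB2HSV)
m=((abs(hsv[:,:,0].astype(int)-107)<12)&(hsv[:,:,1]>120)).astype(np.uint8)
n,l,s,ce=cv2.connectedComponentsWithStats(m)
C2=np.array([.5856,-.0104])
for i in range(1,n):
    if s[i,4]>100: p=ray("top",*ce[i],.075);print("blue",ce[i].round(1),p.round(4),ang(p,C).round(1),ang(p,C2).round(1))
ov=cv2.resize(im[130:270,190:320,::-1],None,fx=4.2,fy=4.2,interpolation=cv2.INTER_CUBIC)
b=cv2.resize(env.read_camera("side")[140:280,190:240+10+80,::-1],(0,0),fx=1.8,fy=4.2) if 0 else None
cv2.imwrite("pics/c6.png",ov)
```

```text
post [234.7 148.5] 30 [0.698 0.038] 0.121 23.0
post [298.8 172.4] 32 [ 0.635 -0.122] 0.123 -66.6
post [209.3 212.1] 24 [0.537 0.101] 0.121 114.1
post [274.9 237. ] 21 [ 0.475 -0.059] 0.123 -155.7
tool [0.42954671 0.24497742 0.21680897] 110.71568616004441 [-0.29652178 -0.0016026  -0.78981184] r 0.298403722249767 ang 121.66628764858685 [-61.  -1.  28. 106.   1.  75. -12.] 12.65
blue [230.6 185. ] [0.6047 0.0487] 72.2 72.1
blue [278.7 202.9] [ 0.5589 -0.0704] -114.0 -114.0
blue [245.3 218. ] [0.5218 0.0125] 161.5 160.3
```

View pics/c6.png

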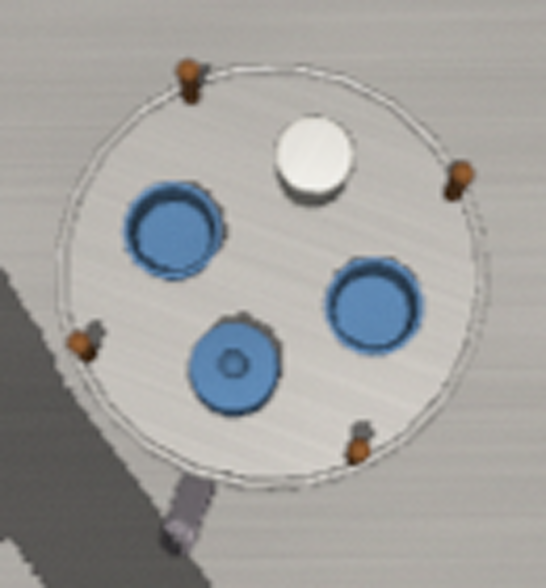

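Run:
```python
from h import *
im=env.read_camera("side");r=env.regions_of("side","jar_mid")[:2]
for q in r: print(np.round(q["rect"],1),q["confidence"])
for a in(156,158,160,162,164):
    d=np.array([np.cos(np.radians(a)),np.sin(np.radians(a))]);print(a,proj("side",[*(np.array([.586,-.01])+.064*d),.072]))
cv2.imwrite("pics/s7.png",cv2.resize(im[140:250,190:320,::-1],None,fx=5,fy=5,interpolation=cv2.INTER_CUBIC))
```

```text
[256.4 185.9 274.3 202.9] 0.7
156 [266.74523672 191.1597846 ]
158 [267.25352834 190.71783375]
160 [267.73678029 190.26473726]
162 [268.19445    189.80112779]
164 [268.62603461 189.32764826]
```

View pics/s7.png

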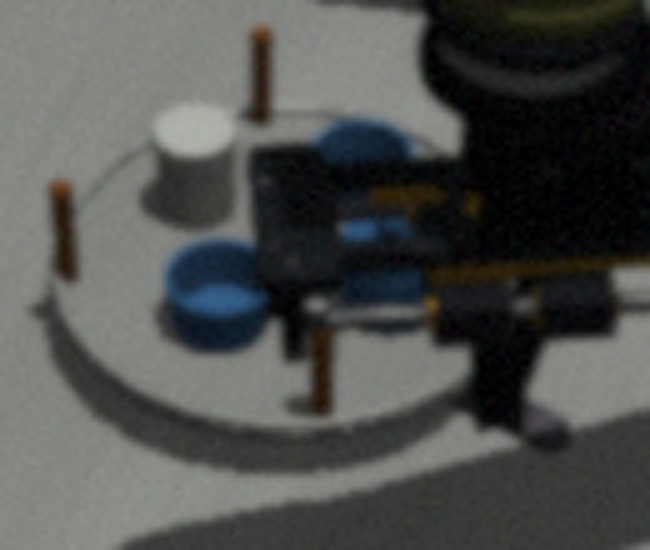

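The side view is partly blocked by the raised hand, and from this angle it barely shows the jar's direction. It does show the pots it can see standing. The top view shows the jar in line with the pointer, so I hand in.

```bash
python3 -c "
from cell import env
print(env.sign_off())"
```

```text
the job is handed in; nothing more can be done
None
```

I pushed the carousel about 51° clockwise by its front post with closed fingers. That took one long push and one small correction. I then drew the hand back and up before handing in, at about 13 s on the robot's clock.

- **Jar alignment:** In the last top view the jar's direction from the axis measured 160.3–161.5°, and the pointer's 159.8–160.2°. That is within about 1.5°.
- **Conflicting check:** The posts' angles put the middle of the jar's quarter at about 158.7°, some 1.2° past the pointer on the other side. I trusted the direct sighting of the jar.
- **Pots and forces:** The last top view shows all four pots standing in their places. Measured forces were about 2 N while pushing. The highest reading was about 7 N, as the arm stopped clear of the tray. I did not measure the mortar, pestle or ladle again; the hand never went near them.
- **Unconfirmed:** The side camera could not confirm the jar's angle. The raised hand blocked part of its view, and it barely shows the jar's direction from there.

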